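Sleeve the bedside lamp foot and hold its bolt head while the nut is driven

ROBOT

A 6-joint arm with a two-finger parallel gripper is mounted at the origin on the work surface. World frame = base frame: x ahead of the robot, y to its left, z up, the work surface at z = 0. Lengths are in m, angles in degrees, forces in N, time in s.
With the tool pointing down it reaches from about 0.4 to 0.825 m from the base axis. Payload 7 kg.
Tool frame: the origin (TCP) lies between the finger pads, 19 mm behind the fingertips; this is the grasp point; z points along the fingers, y is the line along which they close (so a half turn about z gives the same grasp; the last joint's range is limited). The gripper opens to 88 mm and grips with 3 to 60 N. Pads are 19 mm wide; open, the fingers measure 130 mm over their backs; the gripper's body (78 mm by 193 mm) begins 47 mm behind the grasp point.
Start: joints at [82.798, 20.546, 0.682, 0, -70.136, -16.507], TCP at [0.271, 0.618, 0.245] pointing down, gripper open.
Joint ranges: [-176.03, 176.03], [-82.01, 121.73], [-58.28, 71.71], [-173.87, 95.51], [-174.79, -0.11], [-173.66, 173.66]. Speed limits (degrees/s): [136.94, 136.94, 172.46, 180, 180, 180].

INTERFACE

Orientations are given as [roll, pitch, yaw] about the fixed x, y, z axes, in that order (R = Rz(yaw) Ry(pitch) Rx(roll)).
In Python, from plant import r gives the robot as it stands.
- The arm moves only by the tool carry_out, never from a script. Its argument "targets" is a list of rows, each a list of 6 numbers: the shift along the tool's x, y, z scaled (see below), then the turn, a rotation vector about the tool's x, y, z scaled (see below). A call has 1 to 5 rows; each row shifts and turns the commanded pose from where the row before left it, along the tool's axes as they then stand; what a row does not reach is not made up. The controller multiplies each number of a shift by 0.5 m and each number of a turn by 60 degrees. A row lasts 1/8 s, in which the tool goes at most 62.5 mm and 10.7 degrees, less where a joint would pass 70% of its speed; a pose out of reach is approached as far as the arm can. A call with a number of a shift or a turn outside -1 to 1 is refused whole. A call with a gripper value outside its range is refused whole. "hand" is the opening, from 0 (shut) to 1 (fully open), set as the call begins (left out, the last holds). The fingers move at their own pace and stop on an object; "squeeze" is the grip in N (left out, the last holds). Time passes only in rows, so rows that do not move let the fingers close. It gives the time, the measured TCP pose, the force, the opening and the grip force at its end, in the units of the state.
- r.get_state(): the state, without advancing time (a new reading comes with each control period).
- r.capture(name): name is "scene" or "top" or "wrist"; returns the picture (400x640x3 uint8, red, green, blue); there is no depth.
- r.camera_info(name): a dict with "K" (3x3 intrinsics, pixels), "eye" and "attitude" of the camera in the world. Camera axes: x right, y down, z forward; pixel columns grow to the right and rows downward; lengths in m; the calibration is good to about 2 mm. A picture is of the moment at which its call begins: read the wrist's pose just before it. camera_info takes no time and is no camera call; for the wrist camera it gives the pose at the moment of the call.
- r.close_job(): hands the job in; it is judged then, once.
The state is a dict: "time_s": time; "joints": joint angles; "qd": joint speeds; "joint_torque": joint torques, N m; "tcp_pos": TCP position; "eef_rot": TCP orientation; "contact_force": force on the tool from outside, world axes, zero at the start; "moment": the same for the moment, N m; "gripper_width": finger opening in m; "gripper_force": force on a finger pad.
Only numpy, scipy, OpenCV 4.12 (cv2) and the standard library are available. Lean on these libraries where they do the work, as an engineer would, in place of code of your own. Each camera call takes 0.05 s, during which the arm holds its last target. There are 200 camera calls.

TASK

Slide the brass sleeve down onto the upright spigot of the lamp foot until it sits fully home on the foot plate, and let go of it. Then reach down into the narrow gap behind the white bracket, grip the brass hex bolt head between the two fingers and stop it from turning while the nut driver keeps pulling on it. Finish while still firmly holding the bolt head motionless, with the sleeve still home and the other things on the table left where they are.

Things in the scene. Friction and masses are not known exactly. Their poses are not given: they have to be found in the camera images.
- foot: Lamp foot, fixed: dark steel plate 200 (x) x 260 (y) x 12 mm; origin at the centre of its underside, z up. In its frame, mm: spigot at x -50, y 75; bolt head at x 36, y -60, z 72; blue nut driver before the bracket, 44 diameter, top at z 94, along x at y -60, back end at x -155
- gap (a point): Middle of the gap behind the bracket, level with the bracket's top (108 mm above the table); axes as the foot. The 46 mm wide gap (along x) lies between the white bracket (6 thick, rear face 23 mm to -x of here) and an oak back board (12 thick, top 100 mm above the table, 23 mm to +x). Both are 110 mm wide, centred here; gap open above and at both sides
- bolt: Brass hex head 24 mm across flats, 18 long; origin at its centre, x along the bolt, level, from bracket to board (foot's x). Flats face its own +y and -y and every 60 degrees. It only turns about x: the driver turns it from the start at about 0.04 rad/s (positive) with 0.12 N m, endlessly. A pinch of 20 N or more on its two sides from above, at any turn of the hexagon, stops it
- spigot_base (a point): Point on the spigot's axis at the upper face of the foot plate (12 mm above the table), where the sleeve's lower end comes to rest; axes as the foot
- spigot_tip (a point): Top of the upright steel spigot, 50 mm above the foot plate. The spigot is 22 mm in diameter, its last 10 mm taper to 12 mm
- sleeve: Loose brass tube standing upright: outer diameter 36, bore 25, length 90 mm, 0.1 to 0.2 kg; origin at the centre of its lower end, z along it
- spacer: Bystander: white plastic tube standing upright, outer diameter 36, bore 17, length 70 mm (does not fit the spigot); origin at the centre of its lower end
- jar: Bystander: green glass jar with a steel cap, diameter 48, height 60 mm; origin under its centre
- shade: Bystander: cream conical lamp shade with black rims standing on the table, 200 mm wide below, 130 mm high; origin under its centre
- tissue_box: Bystander: black tissue box, 120 x 120 x 110 mm high; origin under its centre
- clock: Bystander: small wooden alarm clock, 45 x 100 x 70 mm high; origin under its centre
- mug: Bystander: white mug, diameter 80, height 90 mm; origin under its centre
- screwdriver: Bystander: screwdriver lying on the table
Mind the look-alikes: they are no part of the job. There is more than one size of the sleeve; the job needs the middle-sized.

How it is judged (in metres and radians):
On the way, in this order (a step that is already met when the one before it is completed fails the run):
1. the sleeve is home on the spigot and let go (horizontal distance between sleeve and spigot_base below 0.006 m and z of sleeve in the frame of spigot_base below 0.004 m and angle between sleeve's own z axis and vertical below 0.06 rad and contact force between the fingers and sleeve below 0.3 N), for 0.2 s.
2. the bolt head is gripped and stopped from turning, the sleeve still home (horizontal distance between sleeve and spigot_base below 0.006 m and z of sleeve in the frame of spigot_base below 0.004 m and angle between sleeve's own z axis and vertical below 0.06 rad and contact force between the fingers and bolt above 8 N and angular speed of bolt below 0.012 rad/s and distance between the grasp point and bolt below 0.024 m), for 1 s.
At the end, for the whole second after the job is handed in: Fingers still grip the bolt head (tool point within 24 mm of its centre) with over 8 N and it turns slower than 0.012 rad/s; the sleeve is on the spigot, lower end within 4 mm of the plate and 6 mm of the axis, tilt under 0.06 rad (all of step 2); the arm keeps its last pose, push and grip.
It fails at once if a bystander (spacer, jar, shade, tissue box, clock, mug or screwdriver) is shifted by more than 40 mm (distance of any of spacer, jar, shade, tissue_box, clock, mug, screwdriver from where it was at the start of the episode above 0.04 m).
It also fails if it takes over 54 s, if anything falls off the work surface, if the arm or the gripper's body presses on something with over 40 N, if the wrist force passes 120 N, or if a joint passes its speed limit or range.

## Working session

There is one attempt and no reset: what is moved stays moved. The work goes in short steps, Python scripts to look and compute and a tool call to move; the robot and the scene stay as the last step left them, time stands still between calls to the robot, and variables do not carry over. Pictures are saved under pics/ and viewed, at most 13 in all, crops included, and the job is handed in when it is done.

Besides the shell and the picture viewer there is one more tool, called after "Call:" as a command line: name --pt "numbers of a row" for each row, then --argument value for the rest. carry_out: Moves the arm, as the interface text tells. Its arguments: {"type":"object","properties":{"targets":{"type":"array","items":{"type":"array","items":{"type":"number","minimum":-1,"maximum":1}}},"hand":{"type":"number"},"squeeze":{"type":"number"}},"required":["targets"]}

```bash
mkdir -p pics; ls
python3 - <<'E'
from plant import r
import cv2
for n in ("scene","top","wrist"):
    i=r.camera_info(n); print(n,i)
    p=r.capture(n); cv2.imwrite(f"pics/{n}0.png",p[:,:,::-1])
print(r.get_state())
E
```

```text
pics
scene {'K': array([[480.08850272,   0.        , 318.65137459],
       [  0.        , 480.08850272, 204.44985443],
       [  0.        ,   0.        ,   1.        ]]), 'eye': array([ 1.2440155 , -0.2597745 ,  1.07921337]), 'attitude': array([-143.40646381,   -0.4644877 ,   72.24346421])}
top {'K': array([[392.09876464,   0.        , 321.76537506],
       [  0.        , 392.09876464, 199.10997224],
       [  0.        ,   0.        ,   1.        ]]), 'eye': array([ 0.42293969, -0.00367884,  1.31485954]), 'attitude': array([-1.73852726e+02, -9.80876674e-02, -9.12026099e+01])}
wrist {'K': array([[309.88865552,   0.        , 318.19794906],
       [  0.        , 309.88865552, 195.7090138 ],
       [  0.        ,   0.        ,   1.        ]]), 'eye': array([0.3380393 , 0.58923144, 0.38410673]), 'attitude': array([ 1.64273631e+02, -3.23038478e-02, -1.13661151e+02])}
{'time_s': 0.15, 'joints': array([ 8.27968836e+01,  2.05815166e+01,  6.43655867e-01, -1.47076528e-02,
       -7.01349828e+01, -1.65086083e+01]), 'qd': array([ 0.0199059 , -0.09761281,  0.11816185,  0.01279502, -0.08921492,
        0.03770432]), 'joint_torque': array([-2.07123943e-03, -5.83275318e+01,  2.93289435e+01,  7.00119138e+00,
        8.80294276e-03, -1.16547103e-04]), 'tcp_pos': array([0.27130393, 0.61768274, 0.24462671]), 'eef_rot': array([ 1.79926230e+02, -7.44315864e-03, -2.37167264e+01]), 'contact_force': array([ 0.12196811,  0.1951826 , -0.30766641]), 'moment': array([-0.01759916, -0.0181723 , -0.00901561]), 'gripper_force': 0.0, 'gripper_width': 0.08778311926546846}
```

View pics/scene0.png

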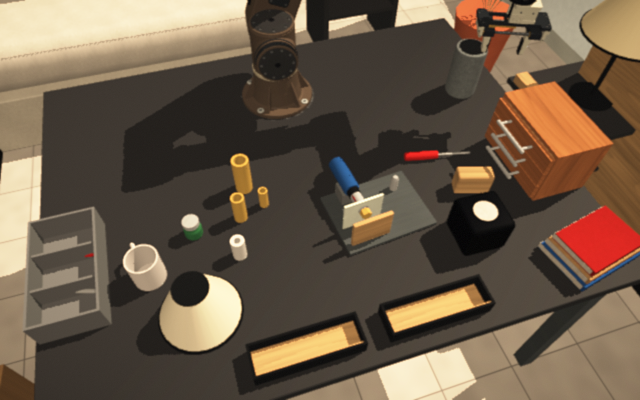

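View pics/top0.png

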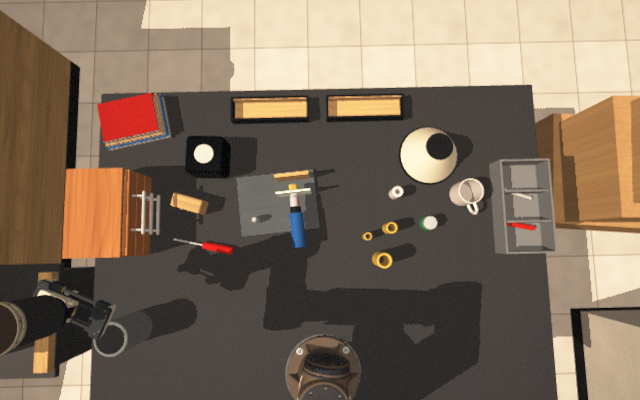

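The scene view shows three brass tubes: large at (241,173), middle at (239,207), small at (263,197). The foot and bracket are near (375,210), with the spigot at (395,183). In the top view the middle tube is at (390,228) and the spigot at (254,219). I'll enlarge these.

```bash
cat > h.py <<'E'
import numpy as np, cv2
from scipy.spatial.transform import Rotation as R
from plant import r
def ray(i,p):
    d=R.from_euler('xyz',i['attitude'],degrees=True).as_matrix()@np.linalg.inv(i['K'])@[p[0],p[1],1]
    return i['eye'],d/np.linalg.norm(d)
def tri(obs):
    A=np.zeros((3,3));b=np.zeros(3);L=[ray(i,p) for i,p in obs]
    for e,d in L:
        M=np.eye(3)-np.outer(d,d);A+=M;b+=M@e
    x=np.linalg.solve(A,b)
    return x,[np.linalg.norm((np.eye(3)-np.outer(d,d))@(x-e))*1e3 for e,d in L]
def atz(i,p,z):
    e,d=ray(i,p); return e+d*(z-e[2])/d[2]
def proj(i,P):
    M=R.from_euler('xyz',i['attitude'],degrees=True).as_matrix()
    q=(np.atleast_2d(P)-i['eye'])@M@i['K'].T; return q[:,:2]/q[:,2:]
E
python3 - <<'E'
import cv2,numpy as np
s=cv2.imread('pics/scene0.png');t=cv2.imread('pics/top0.png')
def c(im,x,y,w,h,W,H): return cv2.resize(im[y:y+h,x:x+w],(W,H),interpolation=cv2.INTER_CUBIC)
# left col: sleeves; right col: foot
a=c(s,220,145,50,50*6//5+15,250,375) # 5x
out=np.zeros((600,800,3),np.uint8)
out[:300,:300]=c(s,215,180,60,60,300,300)     #5x
out[:300,300:]=c(s,320,150,125,75,500,300) #4x  hmm
out[300:,:300]=c(t,360,200,60,60,300,300)
out[300:,300:]=c(t,225,165,125,75,500,300)
cv2.imwrite('pics/c0.png',out)
E
```

```text
(no output)
```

View pics/c0.png

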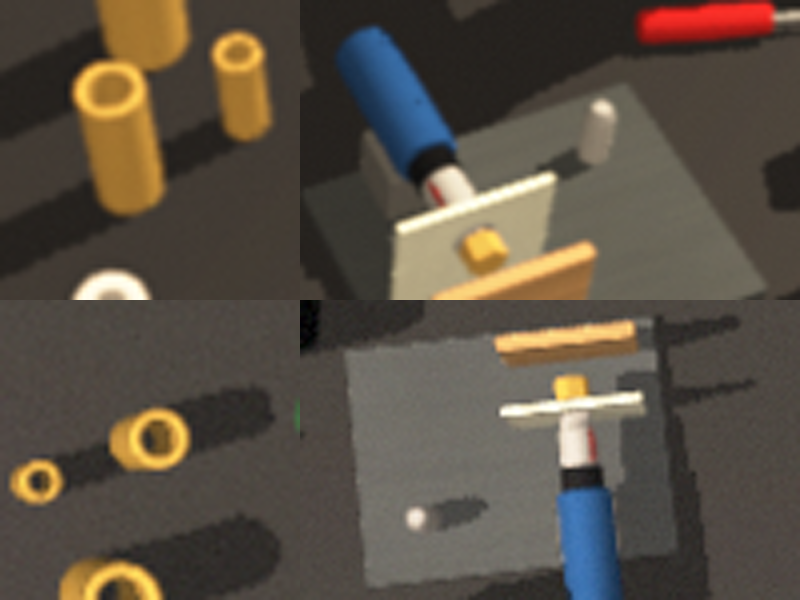

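In the crops, the middle sleeve's top rim is centred at scene (236.8,197.6) and top (391.0,227.2). The spigot tip is at scene (395.1,175.1) and top (253.9,218.9). The foot's corners and the bracket and board edges also read clearly.

```bash
cat > fit.py <<'E'
from h import *
from scipy.optimize import least_squares
S=r.camera_info('scene');T=r.camera_info('top')
s5=lambda u,v:(215+(u+.5)/5-.5,180+(v+.5)/5-.5)
s4=lambda u,v:(320+(u-300+.5)/4-.5,150+(v+.5)/4-.5)
t5=lambda u,v:(360+(u+.5)/5-.5,200+(v-300+.5)/5-.5)
t4=lambda u,v:(225+(u-300+.5)/4-.5,165+(v-300+.5)/4-.5)
if __name__=="__main__":
    print('sleeve top',tri([(S,s5(111,90)),(T,t5(157,438))]))
    print('sleeve base scene z0',atz(S,s5(133,200),0))
    print('large top',tri([(S,(240.5,158.5)),(T,t5(118,592))]),'small',tri([(S,s5(238,52)),(T,t5(39,481))]))
    print('spacer',tri([(S,(237,239)),(T,(397,191.5))]),'jar',tri([(S,(190,219)),(T,(430,222.5))]))
    print('spigot',tri([(S,s4(602,102)),(T,t4(417,517))]))
    obs=[(T,t4(346,350),(100,130,12)),(T,t4(368,585),(-100,130,12)),(T,t4(674,551),(-100,-130,12)),
     (T,t4(417,517),(-50,75,62)),(S,s4(602,102),(-50,75,62)),
     (S,s4(397,227),(21,-115,108)),(S,s4(555,175),(21,-5,108)),(S,s4(766,290),(100,130,12)),(S,s4(627,84),(-100,130,12)),
     (T,t4(500,408),(27,-5,108)),(T,t4(643,394),(27,-115,108)),(T,t4(495,338),(85,-5,100)),(T,t4(634,323),(85,-115,100)),(S,s4(591,243),(73,-5,100))]
    def W(p,m): return R.from_euler('z',p[2]).apply(np.array(m)/1e3)+[p[0],p[1],0]
    f=lambda p:np.concatenate([(proj(c,W(p,m))[0]-q) for c,q,m in obs])
    o=least_squares(f,[.55,.1,0],loss='soft_l1');p=o.x
    print(p,np.degrees(p[2]));print(f(p).reshape(-1,2).round(1).tolist())
    for n,m in dict(spig=(-50,75,12),bolt=(36,-60,72),gap=(50,-60,108)).items(): print(n,W(p,m))
E
python3 fit.py
```

```text
sleeve top (array([ 0.46210885, -0.22316714,  0.08930109]), [np.float64(0.4720885981958833), np.float64(0.4720885981959616)])
sleeve base scene z0 [ 0.46930456 -0.2246499   0.        ]
large top (array([ 0.36947027, -0.18852752,  0.13042955]), [np.float64(0.1755693015900972), np.float64(0.17556930159019266)]) small (array([ 0.43720366, -0.15169232,  0.06394908]), [np.float64(0.5552837739196496), np.float64(0.5552837739195643)])
spacer (array([ 0.57602617, -0.24933899,  0.07314811]), [np.float64(0.052178988871003674), np.float64(0.052178988870856965)]) jar (array([ 0.47533867, -0.35160366,  0.06576151]), [np.float64(0.1318109845709716), np.float64(0.13181098457079127)])
spigot (array([0.49847611, 0.20864117, 0.06772725]), [np.float64(0.04667736701203133), np.float64(0.046677367011941126)])
[0.55369013 0.13947567 0.07898173] 4.5253200358119
[[0.1, 0.1], [-0.7, 0.8], [1.0, 1.5], [-0.2, 0.3], [0.2, 1.1], [-0.0, -0.2], [-0.4, -0.1], [0.6, -0.3], [0.3, -1.0], [0.2, -0.6], [-0.3, -0.6], [0.1, -1.0], [0.3, -0.7], [-0.4, -0.1]]
spig [0.49792852 0.21029688 0.012     ]
bolt [0.59431188 0.0825031  0.072     ]
gap [0.60826823 0.0836077  0.108     ]
```

View pics/wrist0.png

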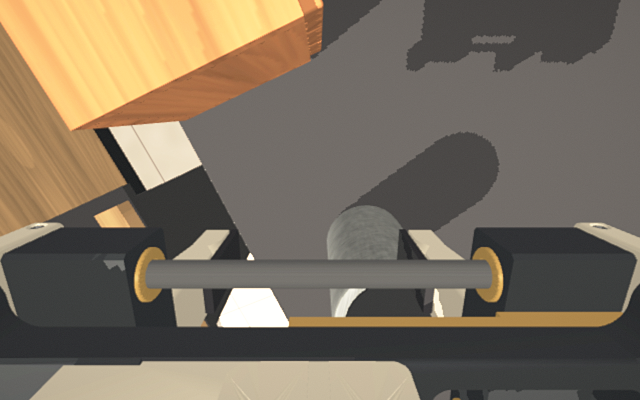

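Sleeve top came out at z = 0.089, which matches 90 mm. The spigot, foot fit and spacer are consistent too, and the large tube (130 mm) and small tube (64 mm) are ruled out. I'll move now, turning the tool to the foot's yaw first.

Call:
carry_out --pt "0 0 0 0 0 -0.157" --pt "0 0 0 0 0 -0.157" --pt "0 0 0 0 0 -0.157" --pt "0.039 0.087 0 0 0 0" --pt "0.039 0.087 0 0 0 0" --hand 1 --squeeze 25

```text
time_s: 0.78
tcp_pos: [0.3172, 0.5334, 0.2446]
eef_rot: [179.9, 0.0, 4.6]
contact_force: [1.5, 0.6, 0.1]
gripper_width: 0.0877
gripper_force: 0.0
```

Call:
carry_out --pt "0.039 0.087 0 0 0 0" --pt "0.039 0.087 0 0 0 0" --pt "0.039 0.087 0 0 0 0" --pt "0.039 0.087 0 0 0 0" --pt "0.039 0.087 0 0 0 0"

```text
time_s: 1.4
tcp_pos: [0.4321, 0.3238, 0.2453]
eef_rot: [180.0, 0.0, 4.6]
contact_force: [1.6, 1.1, 0.1]
gripper_width: 0.0876
gripper_force: 0.0
```

Call:
carry_out --pt "0.039 0.087 0 0 0 0" --pt "0.039 0.087 0 0 0 0" --pt "0.039 0.087 0 0 0 0" --pt "0 0 0 0 0 0" --pt "0 0 0 0 0 0"

```text
time_s: 2.02
tcp_pos: [0.5002, 0.1997, 0.2452]
eef_rot: [180.0, 0.0, 4.5]
contact_force: [0.4, 0.2, -0.3]
gripper_width: 0.0873
gripper_force: 0.0
```

Run:
```python
from h import *
i=r.camera_info('wrist');p=r.capture('wrist')[:,:,::-1].copy()
print(i['eye'],i['attitude'])
def W(m): return R.from_euler('z',.079).apply(np.array(m)/1e3)+[.5537,.1395,0]
for m in [(-50,75,62),(27,-5,108),(27,-115,108),(73,-5,100),(73,-115,100),(36,-60,72),(100,130,12)]:
    q=proj(i,W(m))[0]; print(m,q.round(1)); 
    if 0<q[0]<640 and 0<q[1]<400: cv2.drawMarker(p,tuple(int(round(a)) for a in q),(0,0,255),0,8)
cv2.imwrite('pics/w1.png',p)
```

```text
[0.57294091 0.20616996 0.38475832] [ 1.64276667e+02  5.50651925e-02 -8.54497773e+01]
(-50, 75, 62) [309.  180.9]
(27, -5, 108) [400.1 105.4]
(27, -115, 108) [528.5 105.5]
(73, -5, 100) [401.6  48.6]
(73, -115, 100) [532.4  48.6]
(36, -60, 72) [448.5  96. ]
(100, 130, 12) [259.   36.6]
```

View pics/w1.png

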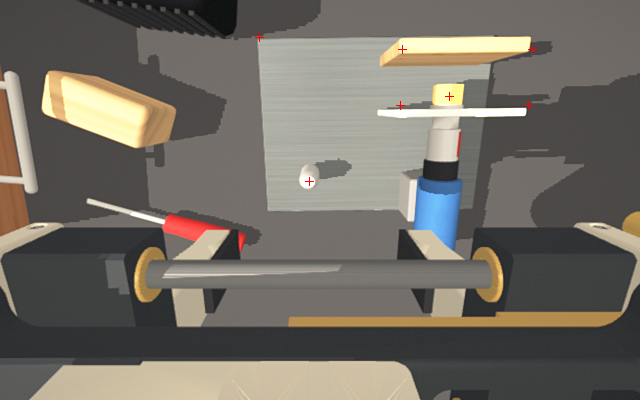

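The wrist view agrees with the foot model to within a few pixels: spigot tip near (309,182), bracket top strip at rows 108-116, bolt head around (448,95). I'll enlarge it to refine.

Run:
```python
import cv2
from h import *
p=r.capture('wrist')[:,:,::-1]; cv2.imwrite('pics/w2.png',p)
c=np.zeros((600,800,3),np.uint8)
c[:,:480]=cv2.resize(p[25:125,375:455],(480,600),interpolation=2)   #6x 
c[:300,480:]=cv2.resize(p[150:200,280:333],(320,300),interpolation=2) #6x approx
c[300:,480:]=cv2.resize(p[90:140,490:543],(320,300),interpolation=2)
cv2.imwrite('pics/w2c.png',c)
```

```text
(no output)
```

View pics/w2c.png

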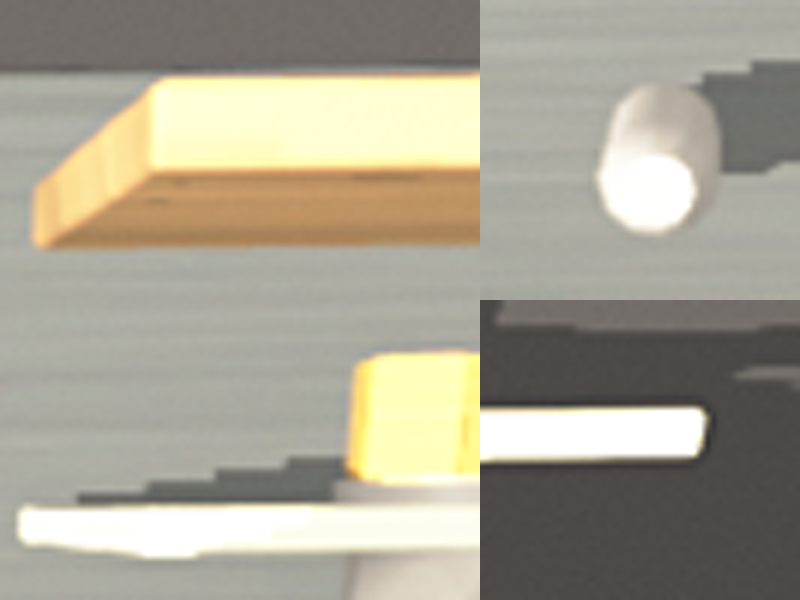

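```bash
cat > fit2.py <<'E'
from fit import *
Wc=r.camera_info('wrist')
a=lambda u,v:(375+(u+.5)/6-.5,25+(v+.5)/6-.5)
b=lambda u,v:(280+(u-479.5)/6.04-.5,150+(v+.5)/6-.5)
c=lambda u,v:(490+(u-479.5)/6.04-.5,90+(v-299.5)/6-.5)
print('spigot tip 3 views',tri([(S,s4(602,102)),(T,t4(417,517)),(Wc,b(652,192))]))
print('sp wrist z=.062',atz(Wc,b(652,192),.062),'scene',atz(S,s4(602,102),.062),'top',atz(T,t4(417,517),.062))
def W(p,m): return R.from_euler('z',p[2]).apply(np.array(m)/1e3)+[p[0],p[1],0]
def obs(g):
  return [(T,t4(346,350),(100,130,12)),(T,t4(368,585),(-100,130,12)),
 (T,t4(417,517),(-50,75,62)),(S,s4(602,102),(-50,75,62)),(Wc,b(652,192),(-50,75,62)),
 (S,s4(397,227),(g-29,-115,108)),(S,s4(555,175),(g-29,-5,108)),(S,s4(766,290),(100,130,12)),(S,s4(627,84),(-100,130,12)),
 (T,t4(500,408),(g-23,-5,108)),(T,t4(643,394),(g-23,-115,108)),(T,t4(495,338),(g+35,-5,100)),(T,t4(634,323),(g+35,-115,100)),(S,s4(591,243),(g+23,-5,100)),
 (Wc,a(152,168),(g+23,-5,100)),(Wc,a(160,77),(g+35,-5,100)),(Wc,c(705,407),(g-23,-115,108))]
f=lambda p:np.concatenate([(proj(k,W(p,m))[0]-q) for k,q,m in obs(p[3]*1e3)])
p=least_squares(f,[.55,.14,.08,.05],loss='soft_l1').x
print(p);print(f(p).reshape(-1,2).round(1).tolist())
for n,m in dict(spig=(-50,75,12),bolt=(36,-60,72),gap=(p[3]*1e3,-60,108)).items(): print(n,W(p,m))
print('bolt rear/front top edge row->x at z=.084', atz(Wc,a(420,352),.084),atz(Wc,a(420,478),.084))
E
python3 fit2.py
```

```text
spigot tip 3 views (array([0.49788469, 0.21013689, 0.06599593]), [np.float64(0.9229245847227759), np.float64(1.4090638901256012), np.float64(1.9196873609762246)])
sp wrist z=.062 [0.49683593 0.21211644 0.062     ] scene [0.49426447 0.21134067 0.062     ] top [0.49880658 0.20957148 0.062     ]
[0.55393701 0.14075179 0.08905491 0.0466949 ]
[[-0.5, 0.5], [-0.8, 1.1], [-0.4, 0.4], [0.3, 0.9], [1.1, -0.5], [0.2, -0.9], [-0.4, -1.1], [1.2, -0.9], [0.2, -1.2], [-0.2, 0.4], [-0.7, 0.1], [-0.5, -0.0], [-0.3, -0.0], [-0.3, -1.2], [0.4, -0.3], [-0.1, -0.7], [0.6, 0.4]]
spig [0.49746485 0.21100772 0.012     ]
bolt [0.59513058 0.0841913  0.072     ]
gap [0.6057831  0.08514248 0.108     ]
bolt rear/front top edge row->x at z=.084 [0.60417841 0.09396086 0.084     ] [0.58597827 0.09043942 0.084     ]
```

Call:
carry_out --pt "-0.0142 0.0837 0 0 0 0" --pt "-0.0142 0.0837 0 0 0 0" --pt "-0.0142 0.0837 0 0 0 0" --pt "-0.0142 0.0837 0 0 0 0" --pt "-0.0142 0.0837 0 0 0 0"

```text
time_s: 2.75
tcp_pos: [0.4813, -0.0117, 0.2455]
eef_rot: [-180.0, -0.0, 4.7]
contact_force: [1.1, -0.2, 0.4]
gripper_width: 0.0873
gripper_force: 0.0
```

Call:
carry_out --pt "-0.0142 0.0837 0 0 0 0" --pt "-0.0142 0.0837 0 0 0 0" --pt "-0.0142 0.0837 0 0 0 0" --pt "-0.0142 0.0837 0 0 0 0" --pt "-0.0142 0.0837 0 0 0 0"

```text
time_s: 3.38
tcp_pos: [0.463, -0.2232, 0.2455]
eef_rot: [180.0, -0.0, 4.7]
contact_force: [0.8, 0.4, 1.5]
gripper_width: 0.0878
gripper_force: 0.0
```

Call:
carry_out --pt "0 0 0 0 0 0" --pt "0 0 0 0 0 0"

```text
time_s: 3.62
tcp_pos: [0.4629, -0.2223, 0.2452]
eef_rot: [-180.0, 0.0, 4.6]
contact_force: [0.2, -0.4, -0.8]
gripper_width: 0.0876
gripper_force: 0.0
```

Run:
```python
from h import *
i=r.camera_info('wrist');p=r.capture('wrist')[:,:,::-1].copy(); cv2.imwrite('pics/w3.png',p)
print(r.get_state()['tcp_pos'],proj(i,[[.462,-.223,.09],[.462,-.223,0],[.437,-.152,.064],[.369,-.189,.13]]))
x,y=[int(v) for v in proj(i,[.462,-.223,.09])[0]]
print(x,y);c=p[y-50:y+50,x-65:x+65];cv2.imwrite('pics/w3c.png',cv2.resize(c,None,fx=6,fy=6,interpolation=2))
```

```text
[ 0.46300891 -0.22198858  0.24532973] [[319.86000321 186.86822705]
 [319.57333426 169.4809078 ]
 [252.22885229 198.24753683]
 [275.61363363 290.63103831]]
319 186
```

View pics/w3c.png

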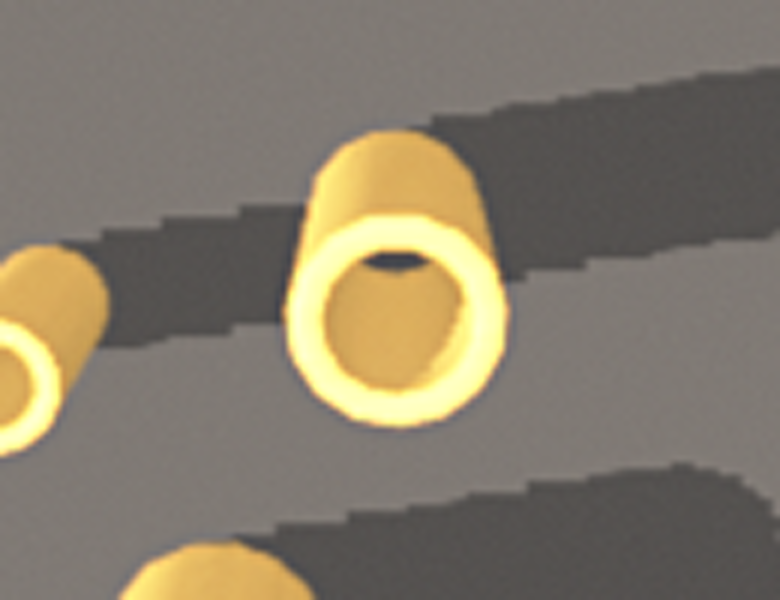

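The sleeve's rim is centred at wrist pixel (319.8,188.9), which puts it at about (0.460,-0.223). Now I'll descend and grip it.

Call:
carry_out --pt "-0.0058 0.002 0.07 0 0 0" --pt "0 0 0.09 0 0 0" --pt "0 0 0.09 0 0 0" --pt "0 0 0.08 0 0 0" --pt "0 0 0.03 0 0 0"

```text
time_s: 4.3
tcp_pos: [0.4591, -0.2229, 0.0636]
eef_rot: [-180.0, 0.2, 4.7]
contact_force: [-1.0, 0.7, -0.1]
gripper_width: 0.0878
gripper_force: 0.0
```

Call:
carry_out --pt "0 0 0 0 0 0" --pt "0 0 0 0 0 0" --pt "0 0 0 0 0 0" --pt "0 0 0 0 0 0" --pt "0 0 0 0 0 0" --hand 0 --squeeze 25

```text
time_s: 4.92
tcp_pos: [0.4601, -0.2243, 0.0658]
eef_rot: [180.0, -0.0, 4.5]
contact_force: [0.0, 0.6, -0.1]
gripper_width: 0.0432
gripper_force: 0.0
```

Call:
carry_out --pt "0 0 0 0 0 0" --pt "0 0 0 0 0 0" --pt "0 0 0 0 0 0"

```text
time_s: 5.3
tcp_pos: [0.46, -0.2243, 0.0655]
eef_rot: [180.0, -0.0, 4.6]
contact_force: [-1.2, 0.2, 3.5]
gripper_width: 0.0348
gripper_force: 25.0
```

Call:
carry_out --pt "0 0 -0.05 0 0 0" --pt "0 0 -0.09 0 0 0" --pt "0 0 -0.08 0 0 0" --pt "0 0 -0.04 0 0 0" --pt "0.0144 -0.0863 0 0 0 0"

```text
time_s: 5.92
tcp_pos: [0.4645, -0.1816, 0.1968]
eef_rot: [180.0, -0.2, 4.4]
contact_force: [0.1, 0.3, -2.1]
gripper_width: 0.0343
gripper_force: 25.0
```

Call:
carry_out --pt "0.0144 -0.0863 0 0 0 0" --pt "0.0144 -0.0863 0 0 0 0" --pt "0.0144 -0.0863 0 0 0 0" --pt "0.0144 -0.0863 0 0 0 0" --pt "0.0144 -0.0863 0 0 0 0"

```text
time_s: 6.55
tcp_pos: [0.4821, 0.0388, 0.1951]
eef_rot: [-180.0, 0.0, 4.5]
contact_force: [0.5, -0.7, -1.5]
gripper_width: 0.0347
gripper_force: 25.0
```

Call:
carry_out --pt "0.0144 -0.0863 0 0 0 0" --pt "0.0144 -0.0863 0 0 0 0" --pt "0.0144 -0.0863 0 0 0 0" --pt "0.0144 -0.0863 0 0 0 0" --pt "0 0 0 0 0 0"

```text
time_s: 7.18
tcp_pos: [0.4975, 0.2141, 0.1946]
eef_rot: [180.0, 0.0, 4.7]
contact_force: [0.6, -0.4, -1.2]
gripper_width: 0.0347
gripper_force: 25.0
```

Call:
carry_out --pt "0 0 0 0 0 0" --pt "0 0 0 0 0 0"

```text
time_s: 7.42
tcp_pos: [0.4972, 0.2107, 0.1952]
eef_rot: [180.0, 0.0, 4.5]
contact_force: [-0.8, -0.4, -0.4]
gripper_width: 0.0344
gripper_force: 25.0
```

Run:
```python
from h import *
s=r.get_state();print(s['tcp_pos'],s['eef_rot'],s['gripper_width'],s['gripper_force'])
for n in ('scene','top','wrist'): 
    p=r.capture(n)[:,:,::-1]; cv2.imwrite(f'pics/{n}4.png',p)
w=cv2.imread('pics/wrist4.png');i=r.camera_info('wrist')
x,y=[int(v) for v in proj(i,[.497,.211,.10])[0]];print(x,y)
o=np.zeros((600,800,3),np.uint8)
o[:,:500]=cv2.resize(w[y-60:y+60,x-50:x+50],(500,600),interpolation=2)
S=r.camera_info('scene');x,y=[int(v) for v in proj(S,[.497,.211,.10])[0]];print(x,y)
o[:,500:]=cv2.resize(cv2.imread('pics/scene4.png')[y-50:y+50,x-25:x+25],(300,600),interpolation=2)
cv2.imwrite('pics/c4.png',o)
```

```text
[0.49720424 0.21070359 0.19519067] [1.79986129e+02 3.02836086e-02 4.50041214e+00] 0.034380896496226304 24.99953320249915
319 204
397 166
```

View pics/c4.png

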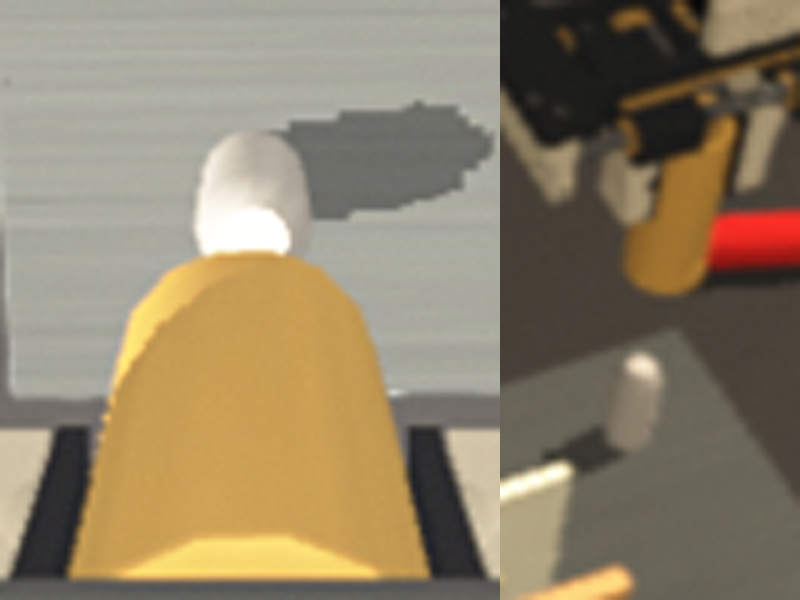

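The held sleeve's bottom edge (crop centre about (250,252)) lines up with the spigot tip (crop about (252,230)). Alignment is within about 1 mm, so I'm lowering.

Call:
carry_out --pt "0 0 0.06 0 0 0" --pt "0 0 0.06 0 0 0" --pt "0 0 0.02 0 0 0" --pt "0 0 0.015 0 0 0" --pt "0 0 0.015 0 0 0"

```text
time_s: 8.2
tcp_pos: [0.4979, 0.2115, 0.1109]
eef_rot: [180.0, -0.0, 4.6]
contact_force: [0.5, -3.6, -0.3]
gripper_width: 0.0344
gripper_force: 25.0
```

Call:
carry_out --pt "0 0 0.01 0 0 0" --pt "0 0 0.01 0 0 0" --pt "0 0 0.01 0 0 0"

```text
time_s: 8.57
tcp_pos: [0.4975, 0.2114, 0.0953]
eef_rot: [180.0, 0.0, 4.6]
contact_force: [-0.5, -3.5, 0.3]
gripper_width: 0.0345
gripper_force: 25.0
```

Call:
carry_out --pt "0 0.002 0.01 0 0 0" --pt "0 0 0.01 0 0 0" --pt "0 0 0.01 0 0 0" --pt "0 0 0.004 0 0 0" --pt "0 0 0.002 0 0 0"

```text
time_s: 9.2
tcp_pos: [0.4976, 0.2108, 0.0775]
eef_rot: [180.0, -0.0, 4.6]
contact_force: [-3.6, -0.5, 7.3]
gripper_width: 0.0342
gripper_force: 25.0
```

It touched the plate at z = 0.0775 as expected. Releasing.

Call:
carry_out --pt "0 0 0 0 0 0" --pt "0 0 0 0 0 0" --pt "0 0 0 0 0 0" --pt "0 0 0 0 0 0" --pt "0 0 0 0 0 0" --hand 0.9

```text
time_s: 9.82
tcp_pos: [0.4976, 0.2107, 0.0774]
eef_rot: [180.0, 0.0, 4.5]
contact_force: [-0.6, -0.6, -0.8]
gripper_width: 0.0767
gripper_force: 0.0
```

Call:
carry_out --pt "0 0 -0.04 0 0 0" --pt "0 0 -0.08 0 0 0" --pt "0 0 -0.08 0 0 0" --pt "0 0 -0.06 0 0 0" --pt "0 0 0 0 0 0"

```text
time_s: 10.45
tcp_pos: [0.4987, 0.2115, 0.2101]
eef_rot: [-179.8, -0.2, 4.6]
contact_force: [0.4, 0.3, 0.3]
gripper_width: 0.0791
gripper_force: 0.0
```

Run:
```python
from h import *
s=r.get_state();print(s['time_s'],s['tcp_pos'],s['eef_rot'])
i=r.camera_info('wrist');w=r.capture('wrist')[:,:,::-1];S=r.camera_info('scene');p=r.capture('scene')[:,:,::-1].copy()
q=proj(i,[[.4972,.211,.102],[.4972,.211,.012],[.5951,.0842,.084]]);print(q)
x,y=q[0].astype(int)
o=np.zeros((600,800,3),np.uint8)
o[:,:480]=cv2.resize(w[y-60:y+60,x-48:x+48],(480,600),interpolation=2)
q=proj(S,[[.4972,.211,.102],[.4972,.211,.012]]);print(q);x,y=q[0].astype(int)
o[:,480:]=cv2.resize(p[y-35:y+40,x-20:x+20],(320,600),interpolation=2)
cv2.imwrite('pics/c5.png',o)
```

```text
10.45 [0.49869191 0.21150805 0.210102  ] [-179.83526325   -0.24845484    4.56726756]
[[320.1066222  201.8023759 ]
 [319.93310905 178.75014056]
 [485.18584866  92.79171103]]
[[397.45408114 166.38695136]
 [393.03518271 187.22801311]]
```

View pics/c5.png

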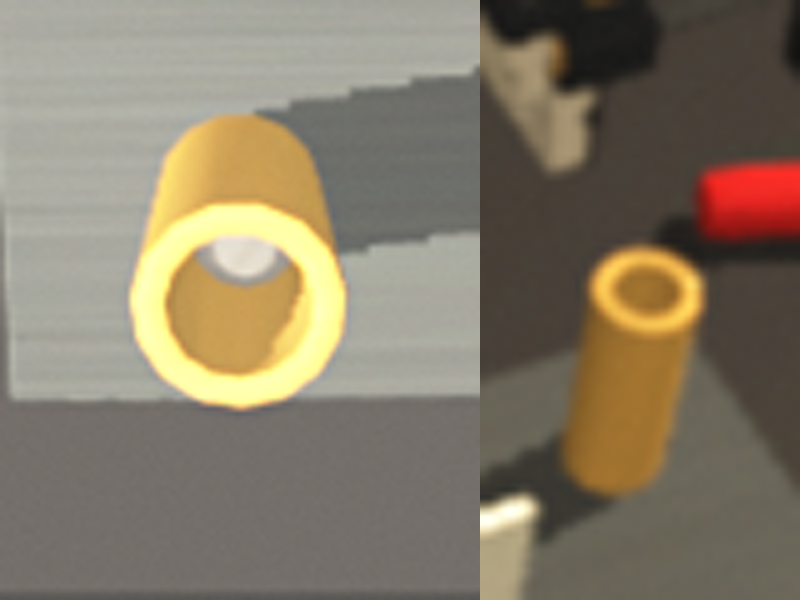

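The sleeve is home, with the spigot visible inside it and the height as expected. Now over the bolt.

Call:
carry_out --pt "0 0 0 0 0 -0.009" --pt "0.045 0.0673 0 0 0 0" --pt "0.045 0.0673 0 0 0 0" --pt "0.045 0.0673 0 0 0 0" --pt "0.045 0.0673 0 0 0 0"

```text
time_s: 11.18
tcp_pos: [0.5995, 0.0834, 0.2061]
eef_rot: [180.0, 0.1, 5.1]
contact_force: [-0.3, 0.5, -0.5]
gripper_width: 0.0793
gripper_force: 0.0
```

Call:
carry_out --pt "0 0 0 0 0 0" --pt "0 0 0 0 0 0" --pt "0 0 0 0 0 0"

```text
time_s: 11.55
tcp_pos: [0.5986, 0.0852, 0.207]
eef_rot: [180.0, 0.0, 5.1]
contact_force: [-0.1, -1.0, -0.3]
gripper_width: 0.0788
gripper_force: 0.0
```

Run:
```python
from h import *
s=r.get_state();print(s['time_s'],s['tcp_pos'],s['eef_rot'])
i=r.camera_info('wrist');w=r.capture('wrist')[:,:,::-1].copy()
def W(m): return R.from_euler('z',.08905).apply(np.array(m)/1e3)+[.55394,.14075,0]
for m in [(23.7,-5,108),(23.7,-115,108),(69.7,-5,100),(69.7,-115,100),(45,-60,72),(27,-60,84)]:
    q=proj(i,W(m))[0]; print(m,q.round(1)); cv2.drawMarker(w,tuple(int(round(a)) for a in q),(0,0,255),0,7)
cv2.imwrite('pics/c6.png',cv2.resize(w[110:260,220:420],(800,600),interpolation=2))
```

```text
11.55 [0.59862569 0.08516205 0.20704318] [1.79993788e+02 3.49517897e-02 5.14704546e+00]
(23.7, -5, 108) [252.9 221. ]
(23.7, -115, 108) [387.2 221.3]
(69.7, -5, 100) [251.7 163.7]
(69.7, -115, 100) [388.7 163.9]
(45, -60, 72) [319.9 185.4]
(27, -60, 84) [319.9 208.2]
```

View pics/c6.png

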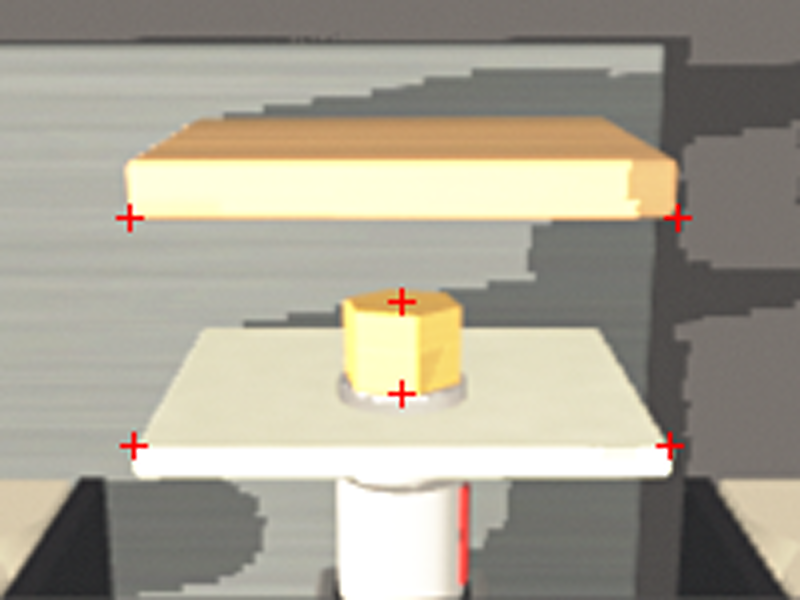

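The model overlay matches the bracket, board and bolt to about 1 px. Descending with the fingers either side of the bolt.

Call:
carry_out --pt "0 0 0.06 0 0 0" --pt "0 0 0.06 0 0 0" --pt "0 0 0.06 0 0 0" --pt "0 0 0.05 0 0 0" --pt "0 0 0.036 0 0 0"

```text
time_s: 12.22
tcp_pos: [0.5985, 0.0853, 0.0734]
eef_rot: [180.0, 0.0, 5.2]
contact_force: [-0.0, 0.2, -0.4]
gripper_width: 0.0786
gripper_force: 0.0
```

Call:
carry_out --pt "0 0 0 0 0 0" --pt "0 0 0 0 0 0" --pt "0 0 0 0 0 0"

```text
time_s: 12.6
tcp_pos: [0.5997, 0.085, 0.0755]
eef_rot: [-180.0, -0.1, 5.1]
contact_force: [-0.9, -0.7, 0.1]
gripper_width: 0.0785
gripper_force: 0.0
```

Call:
carry_out --pt "0 0 0 0 0 0" --pt "0 0 0 0 0 0" --pt "0 0 0 0 0 0" --pt "0 0 0 0 0 0" --pt "0 0 0 0 0 0" --hand 0 --squeeze 40

```text
time_s: 13.22
tcp_pos: [0.5991, 0.0845, 0.0743]
eef_rot: [180.0, 0.0, 5.1]
contact_force: [-0.7, -0.5, -0.0]
gripper_width: 0.0344
gripper_force: 0.0
```

Call:
carry_out --pt "0 0 0 0 0 0" --pt "0 0 0 0 0 0" --pt "0 0 0 0 0 0" --pt "0 0 0 0 0 0" --pt "0 0 0 0 0 0"

```text
time_s: 13.85
tcp_pos: [0.5991, 0.0835, 0.0743]
eef_rot: [179.9, 0.0, 5.1]
contact_force: [2.5, -5.2, -0.6]
gripper_width: 0.0252
gripper_force: 40.0
```

Call:
carry_out --pt "0 0 0 0 0 0" --pt "0 0 0 0 0 0" --pt "0 0 0 0 0 0" --pt "0 0 0 0 0 0" --pt "0 0 0 0 0 0"

```text
time_s: 14.48
tcp_pos: [0.5991, 0.0835, 0.0743]
eef_rot: [179.9, 0.0, 5.1]
contact_force: [1.6, -5.0, -1.0]
gripper_width: 0.0252
gripper_force: 40.0
```

Call:
carry_out --pt "0 0 0 0 0 0" --pt "0 0 0 0 0 0" --pt "0 0 0 0 0 0" --pt "0 0 0 0 0 0" --pt "0 0 0 0 0 0"

```text
time_s: 15.1
tcp_pos: [0.5991, 0.0835, 0.0743]
eef_rot: [179.9, 0.0, 5.1]
contact_force: [0.9, -5.2, -0.6]
gripper_width: 0.0249
gripper_force: 40.0
```

Gripped at 40 N. I'll wait a little longer and check that nothing turns before handing in.

Run:
```python
from h import *
p=r.capture('scene')[:,:,::-1]; cv2.imwrite('pics/s7.png',p)
print(r.get_state()['gripper_width'])
```

```text
0.02492489188781279
```

Call:
carry_out --pt "0 0 0 0 0 0" --pt "0 0 0 0 0 0" --pt "0 0 0 0 0 0" --pt "0 0 0 0 0 0" --pt "0 0 0 0 0 0"

```text
time_s: 15.78
tcp_pos: [0.5991, 0.0835, 0.0743]
eef_rot: [179.9, 0.0, 5.1]
contact_force: [1.5, -6.0, 0.1]
gripper_width: 0.0248
gripper_force: 40.0
```

Call:
carry_out --pt "0 0 0 0 0 0" --pt "0 0 0 0 0 0" --pt "0 0 0 0 0 0" --pt "0 0 0 0 0 0" --pt "0 0 0 0 0 0"

```text
time_s: 16.4
tcp_pos: [0.5992, 0.0835, 0.0743]
eef_rot: [179.9, 0.0, 5.1]
contact_force: [2.0, -6.0, -0.5]
gripper_width: 0.025
gripper_force: 40.0
```

Run:
```python
from h import *
p=r.capture('scene')[:,:,::-1]; a=cv2.imread('pics/s7.png').astype(int)
d=np.abs(p-a).max(2); print('changed px',(d>40).sum(), np.argwhere(d>40)[:8].tolist())
s=r.get_state();print(s['time_s'],s['gripper_width'],s['gripper_force'],s['moment'],s['tcp_pos'])
cv2.imwrite('pics/c8.png',cv2.resize(p[100:250,300:500],(800,600),interpolation=2))
```

```text
changed px 0 []
16.45 0.02501290527631838 40.00188656151295 [-1.8933915  -0.63874511  0.05967983] [0.59914057 0.08350317 0.07430267]
```

View pics/c8.png

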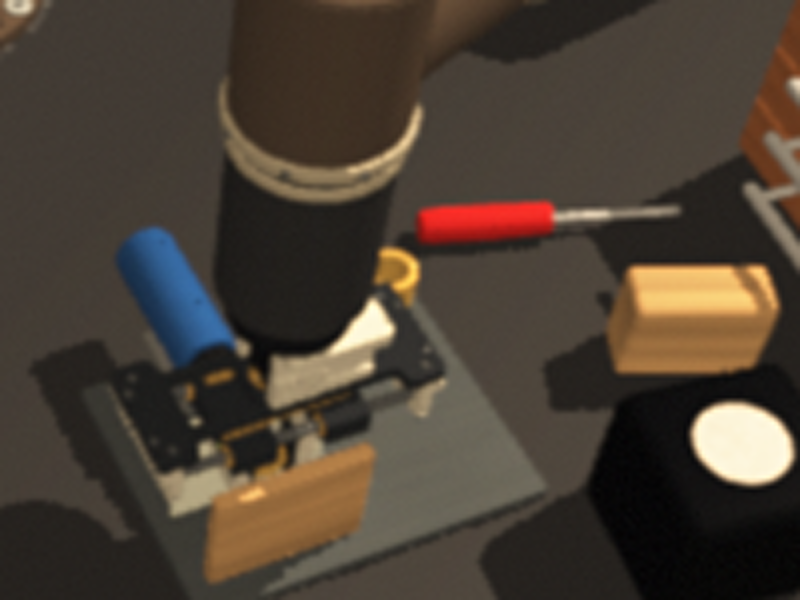

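The gripper is down in the gap holding the bolt, and the sleeve's rim is visible behind it at crop (398,275). Nothing moved between the two pictures. Handing in.

```bash
python3 -c "
from plant import r
print(r.close_job())"
```

```text
the job is handed in; nothing more can be done
None
```

I handed the job in at about 16 s: the sleeve is home on the spigot and let go, and the fingers hold the bolt head at 40 N with no movement between the last two scene pictures; the hand-in returned no verdict.

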